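# Loosen a knurled terminal nut two full turns

## Task

With a fingertip, roll the knurled terminal nut with the red top round to loosen it by two full turns (anticlockwise seen from above), without taking it between the fingers. Stop at two turns and move clear, leaving the blue nut tight and the weight, screwdriver and pot where they are.

Things in the scene. Friction and masses are not known exactly. Their poses are not given: they have to be found in the camera images.
- shunt: Fixed blue instrument case on the bench, 200 (x) by 300 (y) by 100 mm high; origin at the centre of its underside, z up. Its flat top is 100 mm above the bench. The two terminals stand on it, one 75 mm to either side of its centre line along its y, either way round.
- red_nut (a joint): Turn of the red-topped nut in rad: 0 = tight (start; hard stop), grows as it is loosened (anticlockwise from above); 12.57 = two full turns; end stop 18.85. It stays where it is left; turning takes about 0.05 N m (2 N at the rim, a little more when turned fast). The nut climbs 2 mm per turn.
- red_nut_top (a point): Centre of the top face of the red-topped nut, on its vertical axis, 39 mm above the case top when tight; turns with the nut. The nut is a brass cylinder 24 mm high, 56 mm across, its rim having 20 upright round ridges 2.5 mm proud; a red disc, 38 mm across, covers its top, and a white 6 mm dot near the edge of the top turns with it.
- red_terminal: Fixed part of the red terminal, origin at the centre of its underside, on the case top: a red plastic base 68 mm across, 6 mm high at its rim and rising to 12 mm near the axis, and an upright steel stud 12 mm across through the nut, ending 70 mm above the case top.
- blue_nut (a joint): Turn of the blue-topped nut in rad, like the red one; 0 = tight, to stay tight.
- blue_nut_top (a point): Centre of the top face of the blue-topped nut; same make and sizes as the red one, blue disc and base.
- weight: Loose steel check weight standing on the case behind and between the two terminals, 32 mm across, 36 mm high; origin at the centre of its underside.
- screwdriver: Loose screwdriver lying on the bench in front of the case (robot side); origin under its middle.
- pot: Loose open yellow plastic pot on the bench beside the case, 70 mm across, 70 mm high; origin at the centre of its underside.

How it is judged:
By the outcome, as a careful person would: the job done as asked, in the order asked, and still so for the second after the job is handed in, with the robot touching nothing.
It also fails if it takes over 61 s, if anything falls off the work surface, if the arm or the gripper's body presses on something with over 40 N, if the wrist force passes 120 N, or if a joint passes its speed limit or range.

## Robot

A 7-joint arm with a two-finger parallel gripper is mounted at the origin on the work surface. World frame = base frame: x ahead of the robot, y to its left, z up, the work surface at z = 0. Lengths are in m, angles in rad, forces in N, time in s.
With the tool pointing down it reaches from about 0.35 to 0.9 m from the base axis. Payload 8.1 kg.
Tool frame: the origin (TCP) lies midway between the tips of the shut fingers; the grasp point (between the pads) lies 19 mm behind it; z points along the fingers, x is the direction in which the jaws open and shut, and the axes are right-handed (so a half turn about z gives the same grasp; the last joint's range is limited). The gripper opens to 92 mm and grips with 3 to 60 N. Pads are 19 mm wide; open, the fingers measure 130 mm over their backs; the gripper's body (75 mm by 190 mm) begins 47 mm behind the grasp point.
Start: joints at [-1.452, 0.434, 0.025, 1.573, -0.012, 1.134, -0.075], TCP at [0.138, 0.61, 0.227] pointing down, gripper open.
Joint ranges: [-2.62, 2.62], [-0.44, 2.09], [-1.27, 1.32], [0.08, 2.57], [-1.32, 4.46], [0.12, 2], [-2.74, 2.74]. Speed limits (rad/s): [2.22, 2.22, 3.01, 3.01, 3.14, 3.14, 3.14].

## Interface

Orientations are given as a rotation vector (axis times angle).
In Python, from cell import arm gives the robot as it stands.
- The arm moves only by the tool jog_arm, never from a script. Its argument "commands" is a list of rows, each an object with "translation": the shift along the tool's x, y, z in mm, a list of three; "turn": the turn, a rotation vector about the tool's x, y, z in rad, a list of three. A call has 1 to 12 rows; each row is the pose to reach, as a shift and turn from the pose commanded when the call began, along the tool's axes at that moment; what a row does not reach only later rows make up. A row lasts 1/12 s, in which the tool goes at most 41.7 mm and 7.16 degrees, less where a joint would pass 70% of its speed; a pose out of reach is approached as far as the arm can. A call with a gripper value outside its range is refused whole. "claw" is the closure, from -1 (fully open) to 1 (shut), so that 0 is half open, set as the call begins (left out, the last holds). The fingers move at their own pace and stop on an object; "grip_force" is the grip in N (left out, the last holds). Time passes only in rows, so rows that repeat a pose let the fingers close. It gives the time, the measured TCP pose, the force and the opening at its end, in the units of the state.
- arm.observe(): the state, without advancing time (a new reading comes with each control period).
- arm.get_image(name): name is "scene" or "top" or "wrist"; returns the picture (480x640x3 uint8, blue, green, red); there is no depth.
- arm.camera_info(name): a dict with "vertical_fov" (degrees; the focal length in pixels is half the picture's height over the tangent of half this angle, whatever the lens; pixels are square), "cx", "cy" (the principal point, pixels), "distortion" ([k1, k2, p1, p2, k3] as OpenCV has them; the pictures are not rectified), "eye" and "rotation" of the camera in the world. Camera axes: x right, y up, looking along -z (the intrinsics and any distortion apply to the point x, -y, -z); pixel columns grow to the right and rows downward; lengths in m; the calibration is good to about 2 mm. A picture is of the moment at which its call begins: read the wrist's pose just before it. camera_info takes no time and is no camera call; for the wrist camera it gives the pose at the moment of the call.
- arm.sign_off(): hands the job in, once; it reports no verdict.
Trained networks look in the newest picture that a camera, given by its name, has taken for a name from the list of things; names that differ only in an ending like _2 or _b are one class to them, and where a whole thing is asked for, a point or a joint stands for the part that bears it (a point fixed in the world has none). Each returns a list of dicts, best first, with "confidence" (0 to 1); they miss things now and then, are a little off and sometimes report something else, mostly with a low value. They report only what shows in the picture. A call takes as long as a camera call.
- arm.trace(camera, query): "region" (480x640 bool, what is visible of it) and "box" ([left, top, width, height] in pixels, round what is visible of it).
- arm.landmark_of(camera, query): "at" ([column, row] in pixels: a listed point, or the origin of a listed thing).
The state is a dict: "clock": time; "joints": joint angles; "dq": joint speeds; "joint_efforts": joint torques, N m; "position": TCP position; "ee_rot": TCP orientation; "force": force on the tool from outside, world axes, zero at the start; "ft_torque": the same for the moment, N m; "width": opening from 0.0 (shut) to 1.0 (fully open).
Only numpy, scipy, OpenCV 4.12 (cv2) and the standard library are available. Lean on these libraries where they do the work, as an engineer would, in place of code of your own. Each camera call takes 0.05 s, during which the arm holds its last target. There are 200 camera calls.

## Working session

There is one attempt and no reset: what is moved stays moved. The work goes in short steps, Python scripts to look and compute and a tool call to move; the robot and the scene stay as the last step left them, time stands still between calls to the robot, and variables do not carry over. Pictures are saved under pics/ and viewed, about 8 in all and at most 12, crops included, and the job is handed in when it is done.

Besides the shell and the picture viewer there is one more tool, called as name(argument=value, ...) on one line, values as JSON. jog_arm: Moves the arm, as the interface text tells. Its arguments: {"type":"object","properties":{"commands":{"type":"array","items":{"type":"object","properties":{"translation":{"type":"array","items":{"type":"number"}},"turn":{"type":"array","items":{"type":"number"}}}}},"claw":{"type":"number"},"grip_force":{"type":"number"}},"required":["commands"]}

```bash
ls; mkdir -p pics; cat > h.py <<'E'
import numpy as np, cv2
from cell import arm
from scipy.spatial.transform import Rotation as R
def K(ci):
    f=240/np.tan(np.radians(ci['vertical_fov'])/2)
    return np.array([[f,0,ci['cx']],[0,f,ci['cy']],[0,0,1.]]),np.array(ci['distortion'],float)
def Rm(ci):
    r=np.array(ci['rotation'],float)
    return r if r.shape==(3,3) else R.from_rotvec(r).as_matrix()
def toz(ci,uv,z):
    k,d=K(ci); p=cv2.undistortPoints(np.array([[uv]],float),k,d)[0,0]
    v=Rm(ci)@np.array([p[0],-p[1],-1]); e=np.array(ci['eye'])
    return e+v*(z-e[2])/v[2]
def proj(ci,P):
    k,d=K(ci); c=(np.atleast_2d(P)-np.array(ci['eye']))@Rm(ci)
    return cv2.projectPoints(c*[1,-1,-1],np.zeros(3),np.zeros(3),k,d)[0][:,0]
E
python3 - <<'E'
from h import *
s=arm.observe(); print(s)
for n in ['scene','top']:
    im=arm.get_image(n); cv2.imwrite(f'pics/{n}0.png',im); ci=arm.camera_info(n); print(n,ci)
    for q,z in [('red_nut_top',.139),('blue_nut_top',.139),('weight',.1),('screwdriver',0),('pot',0),('shunt',0),('red_terminal',.1)]:
        for r in arm.landmark_of(n,q)[:2]: print(q,r,toz(ci,r['at'],z).round(4))
E
```

```text
pics
{'clock': 0.0, 'joints': array([-1.45160769,  0.43519942,  0.02500828,  1.57406987, -0.01160885,
        1.1339876 , -0.07506403]), 'dq': array([ 4.04777326e-05, -3.67738199e-04, -9.45758824e-04,  3.07948386e-05,
       -1.83235401e-04,  2.62636383e-04, -1.37511712e-03]), 'joint_efforts': array([ 4.43305216e-04, -6.67854238e+01,  9.84874964e-01, -3.14471912e+01,
       -6.07854431e-02,  4.27996670e-02,  1.61132607e-04]), 'position': array([0.13744763, 0.60919492, 0.22597054]), 'ee_rot': array([ 2.45287876e+00,  1.96121003e+00, -1.71241311e-03]), 'force': array([0.37770228, 0.06813375, 0.62792513]), 'ft_torque': array([0.02612556, 0.01457439, 0.00822696]), 'width': 0.9960585998054446}
scene {'vertical_fov': 50.65815002433194, 'cx': 314.2070634850274, 'cy': 232.17232580433497, 'distortion': array([-0.08335771,  0.        ,  0.        ,  0.        ,  0.        ]), 'eye': array([ 0.86498446, -0.29982581,  0.77830365]), 'rotation': array([0.54369662, 0.25717904, 0.84809786])}
red_nut_top {'at': [399.9, 195.1], 'confidence': 0.64} [0.5739 0.1189 0.139 ]
blue_nut_top {'at': [340.0, 259
[... 639 characters left out ...]
166277,  1.20032804]), 'rotation': array([ 0.11322699, -0.09422174, -1.56663246])}
red_nut_top {'at': [240.6, 208.3], 'confidence': 0.64} [0.5718 0.1153 0.139 ]
blue_nut_top {'at': [319.2, 191.8], 'confidence': 0.95} [ 0.6014 -0.0239  0.139 ]
weight {'at': [269.9, 159.8], 'confidence': 0.68} [0.6704 0.068  0.1   ]
weight {'at': [283.6, 215.1], 'confidence': 0.38} [0.5663 0.0414 0.1   ]
screwdriver {'at': [316.8, 284.2], 'confidence': 0.87} [ 0.4459 -0.0185  0.    ]
pot {'at': [406.0, 192.7], 'confidence': 0.93} [ 0.6293 -0.197   0.    ]
red_terminal {'at': [241.4, 213.4], 'confidence': 0.89} [0.5695 0.119  0.1   ]
red_terminal {'at': [285.7, 214.3], 'confidence': 0.17} [0.5677 0.0376 0.1   ]
```

View pics/scene0.png

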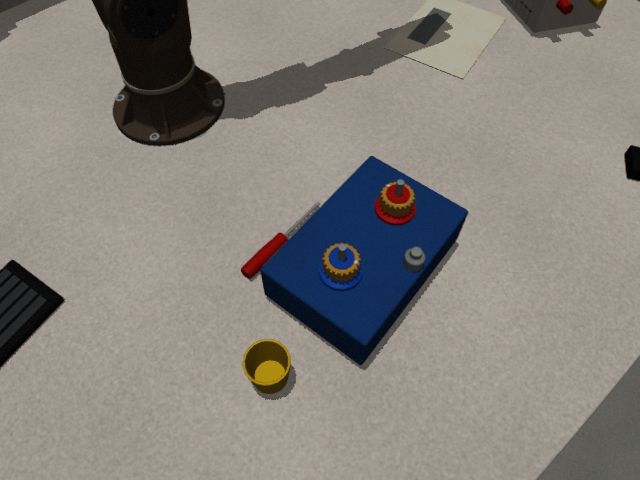

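View pics/top0.png

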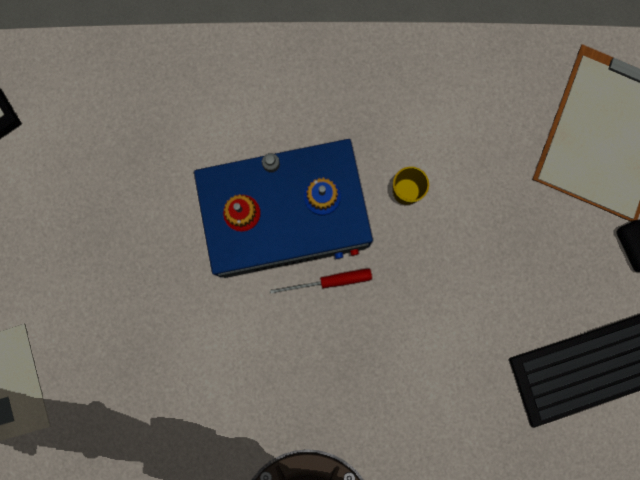

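The scene view shows the red nut at (398,195) and the blue nut at (342,260), with the weight at (414,259). The top view shows the white dot hidden or hard to see, and the networks' positions agree with the pictures. Next I'll move near the nut with the fingers shut and look through the wrist camera.

```bash
python3 - <<'E'
from h import *
s=arm.observe(); ci=arm.camera_info('wrist'); T=R.from_rotvec(s['ee_rot']).as_matrix()
print('cam in tool', T.T@(ci['eye']-s['position']), 'axes\n',(T.T@Rm(ci)).round(3), ci['vertical_fov'])
print('tool x az',np.degrees(np.arctan2(T[1,0],T[0,0])))
for a in (12,):
  # goal: tool x azimuth a, TCP at given point
  g=np.array([.50,.10,.226]); x=np.array([np.cos(np.radians(a)),np.sin(np.radians(a)),0]); G=np.c_[x,np.cross([0,0,-1],x),[0,0,-1]]
  print('shift mm',T.T@(g-s['position'])*1e3,'turn',R.from_matrix(T.T@G).as_rotvec())
E
```

```text
cam in tool [ 0.00116378 -0.06843763 -0.1591505 ] axes
 [[ 1.    -0.    -0.001]
 [-0.    -0.967 -0.256]
 [-0.001  0.256 -0.967]] 60.67323484270134
tool x az 77.28452229139886
shift mm [-417.3917489   465.76342067    0.71954801] turn [-2.03354729e-05  1.46113086e-05  1.13942986e+00]
```

```bash
cat >> h.py <<'E'
def goal(g,a,s=None):
    s=s or arm.observe(); T=R.from_rotvec(s['ee_rot']).as_matrix(); a=np.radians(a)
    x=np.array([np.cos(a),np.sin(a),0]); G=np.c_[x,np.cross([0,0,-1],x),[0,0,-1]]
    print('shift mm',(T.T@(np.array(g)-s['position'])*1e3).round(1),'turn',R.from_matrix(T.T@G).as_rotvec().round(3))
E
python3 -c "
from h import *
goal([.542,.157,.226],-90)"
```

```text
shift mm [-352.5  494.2    0.7] turn [-0.    0.    2.92]
```

jog_arm(commands=[{"translation": [-352, 494, 0], "turn": [0, 0, 1.4]}, {"translation": [-352, 494, 0], "turn": [0, 0, 1.4]}, {"translation": [-352, 494, 0], "turn": [0, 0, 1.4]}, {"translation": [-352, 494, 0], "turn": [0, 0, 1.4]}, {"translation": [-352, 494, 0], "turn": [0, 0, 1.4]}, {"translation": [-352, 494, 0], "turn": [0, 0, 1.4]}, {"translation": [-352, 494, 0], "turn": [0, 0, 1.4]}, {"translation": [-352, 494, 0], "turn": [0, 0, 1.4]}, {"translation": [-352, 494, 0], "turn": [0, 0, 1.4]}, {"translation": [-352, 494, 0], "turn": [0, 0, 1.4]}, {"translation": [-352, 494, 0], "turn": [0, 0, 1.4]}, {"translation": [-352, 494, 0], "turn": [0, 0, 1.4]}], claw=1, grip_force=20)

```text
clock: 1.8
position: [0.4719, 0.2355, 0.2271]
ee_rot: [-3.14, 0.092, -0.001]
force: [0.6, 0.3, -0.1]
width: 0.178
```

```bash
python3 -c "
from h import *
print(arm.observe()['joints'].round(2))
goal([.542,.157,.226],-90)"
```

```text
[-0.94  0.29  0.49  1.84 -0.15  1.05 -0.46]
shift mm [74.5 74.3  1.1] turn [-1.000e-03  0.000e+00  1.512e+00]
```

jog_arm(commands=[{"translation": [74, 74, 1], "turn": [0, 0, 1.51]}, {"translation": [74, 74, 1], "turn": [0, 0, 1.51]}, {"translation": [74, 74, 1], "turn": [0, 0, 1.51]}, {"translation": [74, 74, 1], "turn": [0, 0, 1.51]}, {"translation": [74, 74, 1], "turn": [0, 0, 1.51]}, {"translation": [74, 74, 1], "turn": [0, 0, 1.51]}, {"translation": [74, 74, 1], "turn": [0, 0, 1.51]}, {"translation": [74, 74, 1], "turn": [0, 0, 1.51]}, {"translation": [74, 74, 1], "turn": [0, 0, 1.51]}, {"translation": [74, 74, 1], "turn": [0, 0, 1.51]}, {"translation": [74, 74, 1], "turn": [0, 0, 1.51]}, {"translation": [74, 74, 1], "turn": [0, 0, 1.51]}])

```text
clock: 2.8
position: [0.541, 0.1595, 0.2259]
ee_rot: [-2.236, 2.206, 0.0]
force: [-0.5, 0.1, 0.6]
width: 0.004
```

```bash
cat >> h.py <<'E'
def look(name):
    ci=arm.camera_info('wrist'); im=arm.get_image('wrist'); cv2.imwrite(f'pics/{name}.png',im); return ci,im
E
python3 -c "
from h import *
s=arm.observe();print(s['joints'].round(2),s['position'],s['width'])
ci,im=look('w1')
for q,z in [('red_nut_top',.139),('red_terminal',.1)]:
  for r in arm.landmark_of('wrist',q)[:2]: print(q,r,toz(ci,r['at'],z))
for r in arm.trace('wrist','red_nut')[:1]: print(r['box'],r['confidence'])
goal([.542,.157,.226],-90)"
```

```text
[-1.    0.43  0.88  1.77 -0.36  1.11 -1.56] [0.54100083 0.15953204 0.2258559 ] 0.0035836659451259165
red_nut_top {'at': [388.2, 200.9], 'confidence': 0.97} [0.57036    0.12029983 0.139     ]
red_terminal {'at': [380.3, 190.8], 'confidence': 0.6} [0.57106654 0.11968616 0.1       ]
[338.1, 155.4, 95.8, 87.0] 0.71
shift mm [ 2.6 -1.  -0.3] turn [-0.    -0.     0.024]
```

View pics/w1.png

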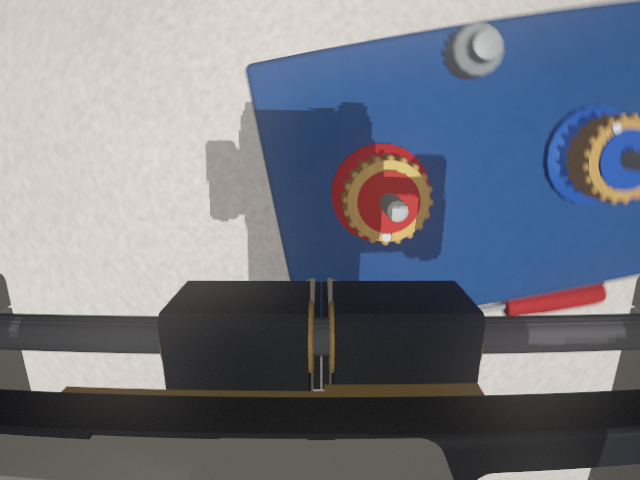

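```bash
python3 -c "
from h import *
s=arm.observe();ci=arm.camera_info('wrist');T=R.from_rotvec(s['ee_rot']).as_matrix()
for p in [(0,0,0),(0,-9.5,0),(19,-9.5,0),(19,9.5,0),(19,-9.5,-19),(19,-9.5,-38),(19,-9.5,-66),(0,-9.5,-66),(95,-37,-66),(50,-9.5,0),(50,-9.5,-40)]:
  print(p,proj(ci,s['position']+T@np.array(p)/1e3).round())
im=cv2.imread('pics/w1.png'); a=cv2.resize(im[250:410,150:490],None,fx=2.2,fy=2.2,interpolation=3)
cv2.imwrite('pics/w1c.png',cv2.convertScaleAbs(a,alpha=2.2,beta=20))
"
```

```text
(0, 0, 0) [[323. 303.]]
(0, -9.5, 0) [[324. 282.]]
(19, -9.5, 0) [[370. 281.]]
(19, 9.5, 0) [[368. 323.]]
(19, -9.5, -19) [[375. 300.]]
(19, -9.5, -38) [[383. 323.]]
(19, -9.5, -66) [[398. 371.]]
(0, -9.5, -66) [[325. 371.]]
(95, -37, -66) [[693. 269.]]
(50, -9.5, 0) [[444. 281.]]
(50, -9.5, -40) [[479. 325.]]
```

View pics/w1c.png

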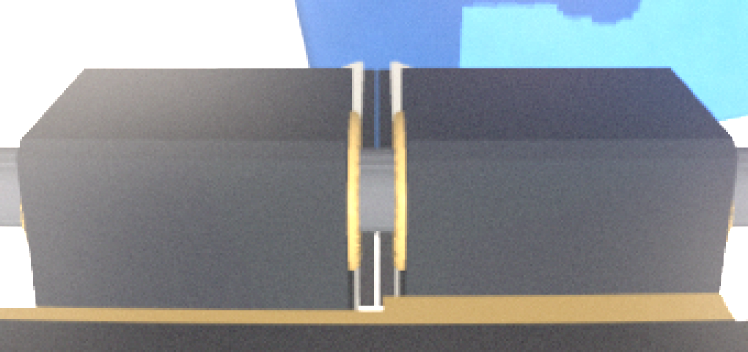

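```bash
python3 -c "
from h import *
im=arm.get_image('scene');ci=arm.camera_info('scene');s=arm.observe();T=R.from_rotvec(s['ee_rot']).as_matrix()
for p in [(0,0,0),(19,-9.5,0),(-19,-9.5,0),(19,9.5,0),(19,9.5,-66),(-19,9.5,-66),(19,-9.5,-66)]:
  print(p,proj(ci,s['position']+T@np.array(p)/1e3).round())
cv2.imwrite('pics/s1.png',cv2.resize(im[60:260,290:500],None,fx=3.5,fy=3,interpolation=3) if 0 else cv2.resize(im[60:250,300:500],None,fx=3,fy=3,interpolation=3))
"
```

```text
(0, 0, 0) [[411. 133.]]
(19, -9.5, 0) [[407. 143.]]
(-19, -9.5, 0) [[424. 131.]]
(19, 9.5, 0) [[398. 136.]]
(19, 9.5, -66) [[404. 102.]]
(-19, 9.5, -66) [[422.  90.]]
(19, -9.5, -66) [[414. 109.]]
```

View pics/s1.png

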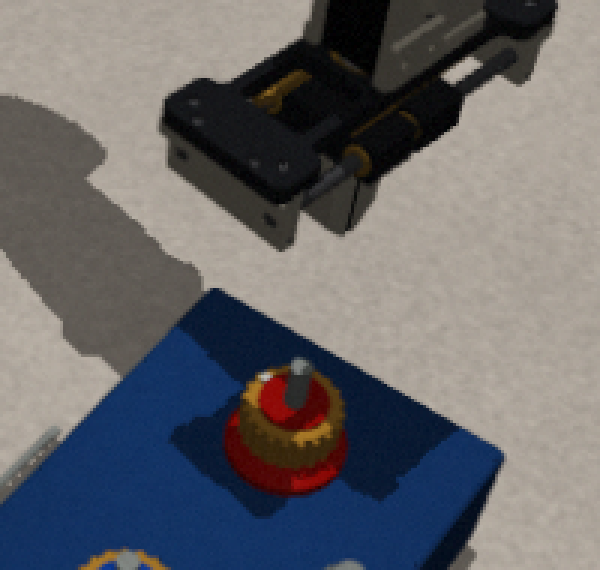

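```bash
python3 -c "
from h import *
im=arm.get_image('scene').astype(float)
for i in range(3): im+=arm.get_image('scene')
im=(im/4);ci=arm.camera_info('scene');s=arm.observe();T=R.from_rotvec(s['ee_rot']).as_matrix()
k=9;x0,y0=350,80
a=cv2.resize(im[y0:y0+66,x0:x0+86],None,fx=k,fy=k,interpolation=cv2.INTER_CUBIC);a=np.clip(a*1.6,0,255).astype(np.uint8)
for p,c in [((0,0,0),(0,0,255)),((19,-9.5,0),(0,255,0)),((-19,-9.5,0),(0,255,0)),((19,9.5,0),(0,255,0)),((-19,9.5,0),(0,255,0)),((0,-9.5,0),(0,255,255)),((0,-9.5,-38),(0,255,255)),((95,-37.5,-66),(255,0,0)),((95,37.5,-66),(255,0,0)),((-95,-37.5,-66),(255,0,0))]:
  u=(proj(ci,s['position']+T@np.array(p)/1e3)[0]-[x0-.5,y0-.5])*k; cv2.circle(a,tuple(int(v) for v in u),4,c,-1)
cv2.imwrite('pics/s2.png',a)
"
```

```text
(no output)
```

View pics/s2.png

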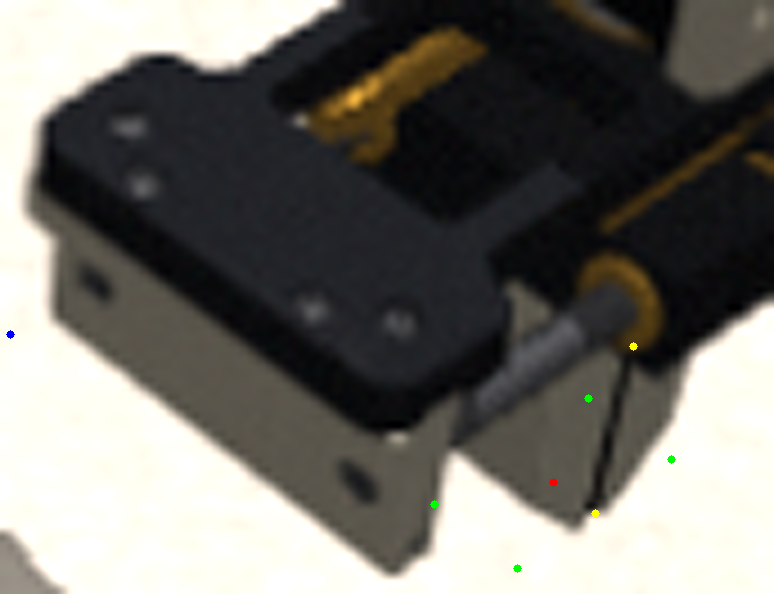

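```bash
cat >> h.py <<'E'
N=np.array([.5713,.1190])
def tcp(rho,a,z,n=N):
    a=np.radians(a); x=np.array([np.cos(a),np.sin(a)]); y=np.array([np.sin(a),-np.cos(a)]); k=rho/2**.5
    return np.r_[n-(x*(19+k)-y*(9.5+k))/1e3,z]
E
python3 -c "
from h import *
s=arm.observe();print(s['joints'].round(2),s['position'])
print(tcp(37,-90,.114));goal(tcp(37,-90,.114),-90)"
```

```text
[-1.    0.43  0.88  1.77 -0.36  1.11 -1.55] [0.54103191 0.1593013  0.22582178]
[0.53563705 0.16416295 0.114     ]
shift mm [ -4.9   5.3 111.8] turn [-0.     0.     0.021]
```

jog_arm(commands=[{"translation": [-5, 5, 20], "turn": [0, 0, 0.02]}, {"translation": [-5, 5, 50], "turn": [0, 0, 0.02]}, {"translation": [-5, 5, 80], "turn": [0, 0, 0.02]}, {"translation": [-5, 5, 100], "turn": [0, 0, 0.02]}, {"translation": [-5, 5, 112], "turn": [0, 0, 0.02]}, {"translation": [-5, 5, 112], "turn": [0, 0, 0.02]}, {"translation": [-5, 5, 112], "turn": [0, 0, 0.02]}])

```text
clock: 3.83
position: [0.5362, 0.164, 0.1141]
ee_rot: [2.221, -2.222, 0.0]
force: [1.2, 0.6, -0.4]
width: 0.005
```

```bash
python3 -c "
from h import *
s=arm.observe();print(s['position'],s['force'],s['joints'].round(2))
ci,im=look('w2')
for r in arm.landmark_of('wrist','red_nut_top')[:2]: print(r,toz(ci,r['at'],.139))
goal(tcp(30,-90,.114),-90)"
```

```text
[0.53617777 0.16399483 0.11405439] [ 1.24232248  0.57388423 -0.41747603] [-0.93  0.55  0.79  1.91 -0.5   0.89 -1.47]
{'at': [452.1, 239.4], 'confidence': 0.83} [0.57018434 0.12039093 0.139     ]
shift mm [ 5.1 -3.6  1.1] turn [-0.002  0.001 -0.   ]
```

View pics/w2.png

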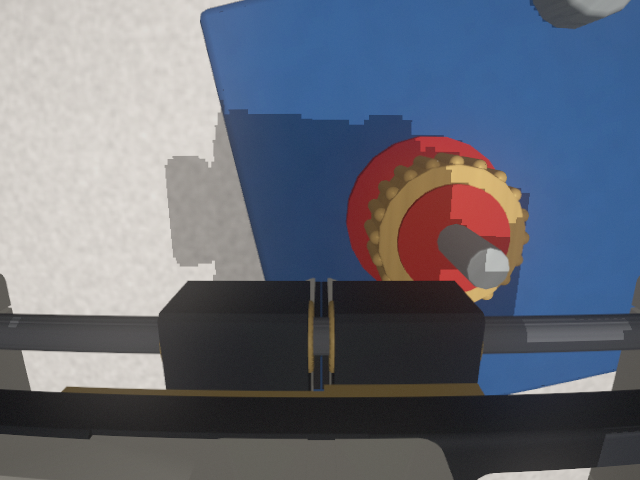

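jog_arm(commands=[{"translation": [2, -2, 0], "turn": [0, 0, 0]}, {"translation": [4, -4, 0], "turn": [0, 0, 0]}, {"translation": [4, -4, 0], "turn": [0, 0, 0]}, {"translation": [4, -4, 0], "turn": [0, 0, 0]}])

```text
clock: 4.27
position: [0.5404, 0.1601, 0.1142]
ee_rot: [-2.22, 2.221, -0.001]
force: [-0.0, 0.4, 0.5]
width: 0.001
```

jog_arm(commands=[{"translation": [0.5, -0.5, 0], "turn": [0, 0, 0]}, {"translation": [0.7, -0.7, 0], "turn": [0, 0, 0]}, {"translation": [0.7, -0.7, 0], "turn": [0, 0, 0]}])

```text
clock: 4.52
position: [0.5406, 0.1595, 0.1137]
ee_rot: [-2.221, 2.222, 0.0]
force: [-0.1, -0.3, 0.1]
width: 0.007
```

jog_arm(commands=[{"translation": [0.7, -0.7, 0], "turn": [0, 0, 0]}, {"translation": [0.7, -0.7, 0], "turn": [0, 0, 0]}, {"translation": [0.7, -0.7, 0], "turn": [0, 0, 0]}])

```text
clock: 4.77
position: [0.5413, 0.1588, 0.1137]
ee_rot: [2.221, -2.222, 0.0]
force: [0.4, 0.3, 0.1]
width: 0.003
```

jog_arm(commands=[{"translation": [0.7, -0.7, 0], "turn": [0, 0, 0]}, {"translation": [0.7, -0.7, 0], "turn": [0, 0, 0]}, {"translation": [0.7, -0.7, 0], "turn": [0, 0, 0]}])

```text
clock: 5.02
position: [0.542, 0.1582, 0.1137]
ee_rot: [2.221, -2.222, -0.0]
force: [0.2, 0.1, 0.3]
width: 0.006
```

jog_arm(commands=[{"translation": [0.5, -0.5, 0], "turn": [0, 0, 0]}, {"translation": [1, -1, 0], "turn": [0, 0, 0]}, {"translation": [1, -1, 0], "turn": [0, 0, 0]}])

```text
clock: 5.27
position: [0.5424, 0.158, 0.1136]
ee_rot: [2.222, -2.221, -0.003]
force: [-4.0, 4.6, 1.6]
width: 0.008
```

jog_arm(commands=[{"translation": [0.5, -0.5, 0], "turn": [0, 0, 0]}, {"translation": [1, -1, 0], "turn": [0, 0, 0]}, {"translation": [1, -1, 0], "turn": [0, 0, 0]}])

```text
clock: 5.52
position: [0.5426, 0.1579, 0.1135]
ee_rot: [2.222, -2.22, -0.005]
force: [-7.4, 6.0, 2.7]
width: 0.007
```

```bash
python3 -c "
from h import *
c=np.array([36.8,-27.0,0])
for k in range(1,13):
  t=-np.radians(6*k); r=(c-R.from_rotvec([0,0,t]).apply(c)).round(1)
  print('{\"translation\": [%.1f, %.1f, 0], \"turn\": [0, 0, %.3f]},'%(r[0],r[1],t))
"
```

```text
{"translation": [3.0, 3.7, 0], "turn": [0, 0, -0.105]},
{"translation": [6.4, 7.1, 0], "turn": [0, 0, -0.209]},
{"translation": [10.1, 10.1, 0], "turn": [0, 0, -0.314]},
{"translation": [14.2, 12.6, 0], "turn": [0, 0, -0.419]},
{"translation": [18.4, 14.8, 0], "turn": [0, 0, -0.524]},
{"translation": [22.9, 16.5, 0], "turn": [0, 0, -0.628]},
{"translation": [27.5, 17.7, 0], "turn": [0, 0, -0.733]},
{"translation": [32.2, 18.4, 0], "turn": [0, 0, -0.838]},
{"translation": [37.0, 18.6, 0], "turn": [0, 0, -0.942]},
{"translation": [41.8, 18.4, 0], "turn": [0, 0, -1.047]},
{"translation": [46.5, 17.6, 0], "turn": [0, 0, -1.152]},
{"translation": [51.1, 16.3, 0], "turn": [0, 0, -1.257]},
```

jog_arm(commands=[{"translation": [3.0, 3.7, 0], "turn": [0, 0, -0.105]}, {"translation": [6.4, 7.1, 0], "turn": [0, 0, -0.209]}, {"translation": [10.1, 10.1, 0], "turn": [0, 0, -0.314]}, {"translation": [14.2, 12.6, 0], "turn": [0, 0, -0.419]}, {"translation": [18.4, 14.8, 0], "turn": [0, 0, -0.524]}, {"translation": [22.9, 16.5, 0], "turn": [0, 0, -0.628]}])

```text
clock: 6.02
position: [0.5268, 0.1336, 0.1136]
ee_rot: [2.803, -1.419, -0.001]
force: [-2.7, 2.7, 0.2]
width: 0.004
```

```bash
cat >> h.py <<'E'
def st():
    s=arm.observe(); T=R.from_rotvec(s['ee_rot']).as_matrix(); F=T.T@s['force']
    c=T.T@np.r_[np.array([.5715,.1192])-s['position'][:2],0]*1e3
    print('t',s['clock'],'j',s['joints'].round(2),'p',s['position'].round(4),'Ftool',F.round(1),'c',c.round(1),'alpha',np.degrees(np.arctan2(T[1,0],T[0,0])).round(1),'Mz',s['ft_torque'].round(2)); return s
E
python3 -c "
from h import *
st()
ci,im=look('w3'); im2=arm.get_image('scene'); cs=arm.camera_info('scene'); ct=arm.camera_info('top'); im3=arm.get_image('top')
u=proj(cs,[.5715,.1192,.139])[0].astype(int); v=proj(ct,[.5715,.1192,.139])[0].astype(int)
f=lambda i,u,r=30: cv2.resize(i[u[1]-r:u[1]+r,u[0]-r:u[0]+r],(300,300),interpolation=2)
cv2.imwrite('pics/m3.png',np.vstack([np.hstack([f(im2,u),f(im3,v)]),cv2.resize(im[100:400,200:],(600,409))[:300]]))
"
```

```text
t 6.0167 j [-0.79  0.48  0.61  1.94 -0.36  0.83 -0.92] p [0.5268 0.1336 0.1136] Ftool [-3.8  0.6 -0.2] c [ 38.  -27.5  -0. ] alpha -53.7 Mz [0.51 0.66 0.02]
```

View pics/m3.png

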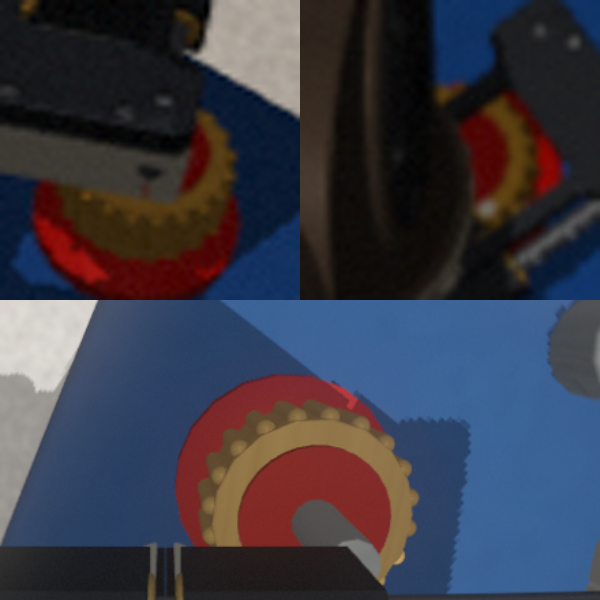

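```bash
cat >> h.py <<'E'
N2=np.array([.5715,.1192])
def az(ci,uv,z=.139):
    p=toz(ci,uv,z)[:2]-N2; return np.degrees(np.arctan2(p[1],p[0])).round(1),(np.linalg.norm(p)*1e3).round(1)
E
python3 -c "
from h import *
cs=arm.camera_info('scene');ct=arm.camera_info('top')
print('scene start',az(cs,(300+263/3,60+377/3)))
v=proj(ct,[.5715,.1192,.139])[0].astype(int); print('top now',az(ct,v-30+np.array([185,208])/5))
im=cv2.imread('pics/top0.png'); a=im[v[1]-20:v[1]+20,v[0]-20:v[0]+20].astype(int)
m=a.min(2); ys,xs=np.where(m>np.percentile(m,98.5)); print([(az(ct,(x+v[0]-20,y+v[1]-20)),m[y,x]) for x,y in zip(xs,ys)])
"
```

```text
scene start (np.float64(-175.7), np.float64(23.9))
top now (np.float64(-148.7), np.float64(23.4))
[((np.float64(37.6), np.float64(10.1)), np.int64(97)), ((np.float64(28.8), np.float64(9.2)), np.int64(98)), ((np.float64(18.1), np.float64(8.4)), np.int64(96)), ((np.float64(44.7), np.float64(8.7)), np.int64(102)), ((np.float64(35.1), np.float64(7.6)), np.int64(102)), ((np.float64(22.6), np.float64(6.7)), np.int64(105)), ((np.float64(7.4), np.float64(6.3)), np.int64(107)), ((np.float64(60.8), np.float64(9.0)), np.int64(98)), ((np.float64(54.1), np.float64(7.5)), np.int64(102)), ((np.float64(44.4), np.float64(6.2)), np.int64(106)), ((np.float64(30.0), np.float64(5.1)), np.int64(111)), ((np.float64(9.9), np.float64(4.5)), np.int64(111)), ((np.float64(66.7), np.float64(6.6)), np.int64(103)), ((np.float64(58.7), np.float64(5.0)), np.int64(109)), ((np.float64(43.9), np.float64(3.6)), np.int64(112)), ((np.float64(15.6), np.float64(2.7)), np.int64(109)), ((np.float64(82.3), np.float64(6.1)), np.int64(98)), ((np.float64(79.2), np.float64(4.3)), np.int64(110)), ((np.float64(71.9), np.float64(2.6)), np.int64(108)), ((np.float64(179.4), np.float64(22.5)), np.int64(122)), ((np.float64(-176.0), np.float64(22.6)), np.int64(114)), ((np.float64(179.6), np.float64(24.3)), np.int64(100))]
```

jog_arm(commands=[{"translation": [3.0, 3.7, 0], "turn": [0, 0, -0.105]}, {"translation": [6.4, 7.1, 0], "turn": [0, 0, -0.209]}, {"translation": [10.1, 10.1, 0], "turn": [0, 0, -0.314]}, {"translation": [14.2, 12.6, 0], "turn": [0, 0, -0.419]}, {"translation": [18.4, 14.8, 0], "turn": [0, 0, -0.524]}, {"translation": [22.9, 16.5, 0], "turn": [0, 0, -0.628]}, {"translation": [27.5, 17.7, 0], "turn": [0, 0, -0.733]}, {"translation": [32.2, 18.4, 0], "turn": [0, 0, -0.838]}, {"translation": [37.0, 18.6, 0], "turn": [0, 0, -0.942]}, {"translation": [41.8, 18.4, 0], "turn": [0, 0, -1.047]}, {"translation": [46.5, 17.6, 0], "turn": [0, 0, -1.152]}, {"translation": [51.1, 16.3, 0], "turn": [0, 0, -1.257]}])

```text
clock: 7.17
position: [0.5445, 0.0817, 0.1135]
ee_rot: [3.102, 0.492, -0.001]
force: [-2.5, -0.4, 1.0]
width: 0.005
```

```bash
cat >> h.py <<'E'
def dot(z=.139):
    """bright, colourless spots on the nut's top ring: (azimuth, radius, brightness, chroma) per camera"""
    for n in ('top','scene','wrist'):
        ci=arm.camera_info(n); im=arm.get_image(n).astype(np.float32); im=cv2.GaussianBlur(im,(0,0),.7 if n!='wrist' else 1.5); out=[]
        for a in range(-180,180,3):
            for r in (22,24):
                P=[*(N2+r/1e3*np.array([np.cos(np.radians(a)),np.sin(np.radians(a))])),z]
                u=proj(ci,P)[0]
                if 0<=u[0]<639 and 0<=u[1]<479:
                    px=cv2.getRectSubPix(im,(1,1),(float(u[0]),float(u[1])))[0,0]; out.append((px[0]/(px[2]+20),a,r,int(px.min()),u.round()))
        out.sort(key=lambda o:-o[0]*(o[3]>45)); print(n,[(o[1],o[2],o[3],round(float(o[0]),2),o[4].tolist()) for o in out[:4]])
E
python3 -c "
from h import *
st(); dot()"
```

```text
t 7.1667 j [-0.45  0.44  0.27  1.9  -0.16  0.81  0.22] p [0.5445 0.0817 0.1135] Ftool [-2.5 -0.4 -1. ] c [ 37.2 -27.3  -0. ] alpha 18.0 Mz [-0.05  0.49  0.03]
top [(-180, 22, 23, 0.4, [238.0, 221.0]), (-180, 24, 22, 0.4, [238.0, 222.0]), (-177, 22, 22, 0.4, [239.0, 221.0]), (-177, 24, 22, 0.4, [239.0, 222.0])]
scene [(-24, 22, 73, 0.8, [404.0, 205.0]), (-27, 22, 68, 0.8, [403.0, 205.0]), (126, 24, 65, 0.78, [401.0, 183.0]), (123, 24, 64, 0.78, [402.0, 183.0])]
wrist [(-21, 22, 98, 0.7, [471.0, 295.0]), (-24, 22, 55, 0.65, [469.0, 297.0]), (-18, 22, 94, 0.63, [473.0, 292.0]), (-24, 24, 51, 0.59, [472.0, 301.0])]
```

```bash
python3 -c "
from h import *
ims={n:arm.get_image(n) for n in ('wrist','scene','top')}
def f(n,r,k):
  u=proj(arm.camera_info(n),[.5715,.1192,.139])[0].astype(int);x0,y0=max(u[0]-r,0),max(u[1]-r,0); return cv2.resize(ims[n][y0:y0+2*r,x0:x0+2*r],(k,k),interpolation=2)
cv2.imwrite('pics/m4.png',np.hstack([f('wrist',90,400),np.vstack([f('scene',25,200),f('top',25,200)])]))
"
```

```text
(no output)
```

View pics/m4.png

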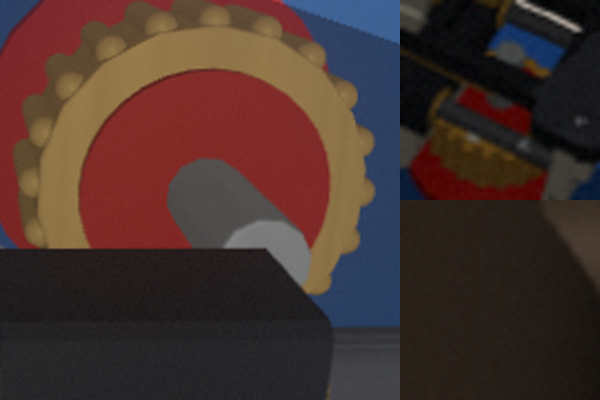

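```bash
cat >> h.py <<'E'
import json
def rows(co,cn,n=12,step=6):
    co=np.r_[co,0.];cn=np.r_[cn,0.];o=[]
    for k in range(1,n+1):
        t=-np.radians(step*k); c=co+(cn-co)*min(1,k/3); r=co-R.from_rotvec([0,0,t]).apply(c); o.append({"translation":[round(r[0],1),round(r[1],1),0],"turn":[0,0,round(t,3)]})
    print(json.dumps(o))
E
python3 -c "
from h import *
rows([36.8,-27],[35.8,-26]);rows([35.8,-26],[35.8,-26])"
```

```text
[{"translation": [3.3, 3.3, 0], "turn": [0, 0, -0.105]}, {"translation": [6.9, 6.3, 0], "turn": [0, 0, -0.209]}, {"translation": [10.8, 8.8, 0], "turn": [0, 0, -0.314]}, {"translation": [14.7, 11.3, 0], "turn": [0, 0, -0.419]}, {"translation": [18.8, 13.4, 0], "turn": [0, 0, -0.524]}, {"translation": [23.1, 15.1, 0], "turn": [0, 0, -0.628]}, {"translation": [27.6, 16.3, 0], "turn": [0, 0, -0.733]}, {"translation": [32.2, 17.0, 0], "turn": [0, 0, -0.838]}, {"translation": [36.8, 17.2, 0], "turn": [0, 0, -0.942]}, {"translation": [41.4, 17.0, 0], "turn": [0, 0, -1.047]}, {"translation": [46.0, 16.3, 0], "turn": [0, 0, -1.152]}, {"translation": [50.5, 15.1, 0], "turn": [0, 0, -1.257]}]
[{"translation": [2.9, 3.6, 0], "turn": [0, 0, -0.105]}, {"translation": [6.2, 6.9, 0], "turn": [0, 0, -0.209]}, {"translation": [9.8, 9.8, 0], "turn": [0, 0, -0.314]}, {"translation": [13.7, 12.3, 0], "turn": [0, 0, -0.419]}, {"translation": [17.8, 14.4, 0], "turn": [0, 0, -0.524]}, {"translation": [22.1, 16.1, 0], "turn": [0, 0, -0.628]}, {"translation": [26.6, 17.3, 0], "turn": [0, 0, -0.733]}, {"translation": [31.2, 18.0, 0], "turn": [0, 0, -0.838]}, {"translation": [35.8, 18.2, 0], "turn": [0, 0, -0.942]}, {"translation": [40.4, 18.0, 0], "turn": [0, 0, -1.047]}, {"translation": [45.0, 17.3, 0], "turn": [0, 0, -1.152]}, {"translation": [49.5, 16.1, 0], "turn": [0, 0, -1.257]}]
```

jog_arm(commands=[{"translation": [3.3, 3.3, 0], "turn": [0, 0, -0.105]}, {"translation": [6.9, 6.3, 0], "turn": [0, 0, -0.209]}, {"translation": [10.8, 8.8, 0], "turn": [0, 0, -0.314]}, {"translation": [14.7, 11.3, 0], "turn": [0, 0, -0.419]}, {"translation": [18.8, 13.4, 0], "turn": [0, 0, -0.524]}, {"translation": [23.1, 15.1, 0], "turn": [0, 0, -0.628]}, {"translation": [27.6, 16.3, 0], "turn": [0, 0, -0.733]}, {"translation": [32.2, 17.0, 0], "turn": [0, 0, -0.838]}, {"translation": [36.8, 17.2, 0], "turn": [0, 0, -0.942]}, {"translation": [41.4, 17.0, 0], "turn": [0, 0, -1.047]}, {"translation": [46.0, 16.3, 0], "turn": [0, 0, -1.152]}, {"translation": [50.5, 15.1, 0], "turn": [0, 0, -1.257]}])

```text
clock: 8.47
position: [0.5974, 0.083, 0.1138]
ee_rot: [2.219, 2.223, -0.001]
force: [-0.7, -4.0, 2.0]
width: 0.003
```

```bash
python3 -c "
from h import *
st(); dot()"
```

```text
t 8.4667 j [-0.19  0.51 -0.05  1.75  0.03  0.88  1.31] p [0.5974 0.083  0.1138] Ftool [-4.  -0.7 -2. ] c [ 36.2 -25.9  -0. ] alpha 90.1 Mz [-0.57  0.13  0.04]
top [(-180, 22, 26, 0.42, [238.0, 221.0]), (-180, 24, 26, 0.42, [238.0, 222.0]), (-177, 22, 26, 0.41, [239.0, 221.0]), (-177, 24, 26, 0.42, [239.0, 222.0])]
scene [(150, 22, 148, 0.77, [395.0, 183.0]), (153, 22, 147, 0.77, [395.0, 184.0]), (147, 22, 146, 0.77, [396.0, 183.0]), (156, 22, 142, 0.77, [394.0, 184.0])]
wrist [(57, 22, 123, 0.86, [471.0, 291.0]), (54, 22, 115, 0.85, [469.0, 293.0]), (60, 22, 121, 0.84, [473.0, 288.0]), (54, 24, 104, 0.71, [473.0, 296.0])]
```

jog_arm(commands=[{"translation": [-6, 6, 0], "turn": [0, 0, 0]}, {"translation": [-10, 10, 0], "turn": [0, 0, 0]}, {"translation": [-10, 10, -35], "turn": [0, 0, 0]}, {"translation": [-10, 10, -75], "turn": [0, 0, 0]}, {"translation": [-10, 10, -110], "turn": [0, 0, 0]}, {"translation": [-10, 10, -110], "turn": [0, 0, 0]}, {"translation": [-10, 10, -110], "turn": [0, 0, 0]}])

```text
clock: 9.2
position: [0.6086, 0.0736, 0.2263]
ee_rot: [2.222, 2.217, 0.007]
force: [-1.1, -0.3, -1.1]
width: 0.007
```

```bash
sed -i 's/^N2=.*/N2=np.array([.5704,.1206])/' h.py; python3 -c "
from h import *
st(); dot(.1402)
ci,im=look('w5')
for r in arm.landmark_of('wrist','red_nut_top')[:1]: print(r,toz(ci,r['at'],.1402)); u=np.array(r['at']).astype(int)
cv2.imwrite('pics/w5c.png',cv2.resize(im[u[1]-70:u[1]+70,u[0]-70:u[0]+70],(420,420),interpolation=2))"
```

```text
t 9.2 j [-0.18  0.41 -0.05  1.6   0.02  1.12  1.34] p [0.6086 0.0736 0.2263] Ftool [-0.3 -1.1  1.1] c [ 45.5 -37.2  -0.1] alpha 89.9 Mz [-0.05  0.01 -0.01]
top [(-180, 22, 31, 0.43, [237.0, 221.0]), (-180, 24, 31, 0.43, [237.0, 222.0]), (-177, 22, 31, 0.43, [238.0, 221.0]), (-177, 24, 31, 0.43, [238.0, 222.0])]
scene [(54, 24, 52, 1.21, [414.0, 192.0]), (57, 24, 59, 1.04, [414.0, 191.0]), (51, 24, 62, 1.02, [414.0, 193.0]), (69, 24, 63, 0.9, [413.0, 189.0])]
wrist [(-3, 22, 158, 0.84, [395.0, 224.0]), (0, 22, 157, 0.84, [397.0, 224.0]), (-6, 22, 153, 0.83, [393.0, 224.0]), (3, 22, 143, 0.78, [399.0, 224.0])]
{'at': [398.0, 192.1], 'confidence': 0.56} [0.57238115 0.1202768  0.1402    ]
```

View pics/w5c.png

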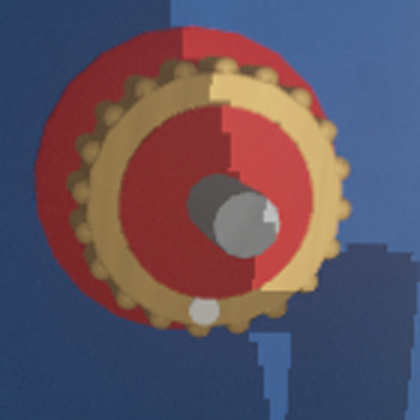

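The wrist crop shows the white dot at (395,224) in the full picture, at an azimuth of about -3°. It started at -178°, so the nut has turned about 175° with no slip. I'll rewind the tool for the next stroke.

```bash
cat >> h.py <<'E'
N2=np.array([.5706,.1205])
def tc(c,a,z):
    a=np.radians(a); x=np.array([np.cos(a),np.sin(a)]); y=np.array([np.sin(a),-np.cos(a)]); return np.r_[N2-(x*c[0]+y*c[1])/1e3,z]
E
python3 -c "
from h import *
goal(tc([44,-34.5],-95,.15),-95); goal(tc([44,-34.5],-5,.226),4)"
```

```text
shift mm [ 94.  -66.   72.4] turn [-1.000e-03 -4.000e-03 -3.055e+00]
shift mm [ 16.6 -82.5  -3.5] turn [-0.002  0.002  1.5  ]
```

jog_arm(commands=[{"translation": [30, -20, 0], "turn": [0, 0, 1.5]}, {"translation": [60, -40, 0], "turn": [0, 0, 1.5]}, {"translation": [94, -66, 0], "turn": [0, 0, 1.5]}, {"translation": [94, -66, 0], "turn": [0, 0, 1.5]}, {"translation": [94, -66, 0], "turn": [0, 0, 1.5]}, {"translation": [94, -66, 0], "turn": [0, 0, 1.5]}, {"translation": [94, -66, 0], "turn": [0, 0, 1.5]}, {"translation": [94, -66, 0], "turn": [0, 0, 1.5]}, {"translation": [94, -66, 0], "turn": [0, 0, 1.5]}, {"translation": [94, -66, 0], "turn": [0, 0, 1.5]}, {"translation": [94, -66, 0], "turn": [0, 0, 1.5]}, {"translation": [94, -66, 0], "turn": [0, 0, 1.5]}])

```text
clock: 10.45
position: [0.5405, 0.1674, 0.2227]
ee_rot: [3.139, 0.108, -0.003]
force: [0.3, -0.3, 0.6]
width: 0.002
```

jog_arm(commands=[{"translation": [0, 0, 0], "turn": [0, 0, 1.7]}, {"translation": [0, 0, 0], "turn": [0, 0, 1.7]}, {"translation": [0, 0, 0], "turn": [0, 0, 1.7]}, {"translation": [0, 0, 0], "turn": [0, 0, 1.7]}, {"translation": [0, 0, 0], "turn": [0, 0, 1.7]}, {"translation": [0, 0, 0], "turn": [0, 0, 1.7]}, {"translation": [0, 0, 0], "turn": [0, 0, 1.7]}, {"translation": [0, 0, 0], "turn": [0, 0, 1.7]}, {"translation": [0, 0, 0], "turn": [0, 0, 1.7]}, {"translation": [0, 0, 0], "turn": [0, 0, 1.7]}, {"translation": [0, 0, 0], "turn": [0, 0, 1.7]}, {"translation": [0, 0, 0], "turn": [0, 0, 1.7]}])

```text
clock: 11.45
position: [0.5405, 0.1674, 0.2228]
ee_rot: [2.37, -2.06, -0.001]
force: [-0.0, 0.4, -0.2]
width: 0.007
```

```bash
python3 -c "
from h import *
st(); goal(tc([44,-34.5],-95,.115),-95); dot(.1402)"
```

```text
t 11.45 j [-0.8   0.37  0.55  1.76 -0.22  1.08 -1.61] p [0.5405 0.1674 0.2228] Ftool [-0.4 -0.   0.2] c [ 52.1 -24.   -0. ] alpha -82.0 Mz [-0.06  0.14 -0.05]
shift mm [-1.000e-01  3.000e-01  1.078e+02] turn [ 0.001 -0.001  0.227]
top [(156, 22, 74, 0.79, [232.0, 220.0]), (153, 24, 72, 0.79, [231.0, 221.0]), (159, 22, 73, 0.78, [233.0, 220.0]), (150, 24, 71, 0.78, [231.0, 220.0])]
scene [(117, 24, 76, 0.88, [404.0, 182.0]), (120, 24, 102, 0.88, [403.0, 182.0]), (123, 24, 112, 0.88, [402.0, 182.0]), (126, 24, 118, 0.87, [401.0, 182.0])]
wrist [(-3, 22, 201, 0.9, [416.0, 176.0]), (0, 22, 197, 0.88, [414.0, 175.0]), (-6, 22, 183, 0.88, [418.0, 176.0]), (-9, 22, 156, 0.81, [420.0, 177.0])]
```

jog_arm(commands=[{"translation": [0, 0, 30], "turn": [0, 0, 0.12]}, {"translation": [0, 0, 65], "turn": [0, 0, 0.227]}, {"translation": [0, 0, 95], "turn": [0, 0, 0.227]}, {"translation": [0, 0, 107], "turn": [0, 0, 0.227]}, {"translation": [0, 0, 107], "turn": [0, 0, 0.227]}, {"translation": [3, -2, 107], "turn": [0, 0, 0.227]}, {"translation": [6, -4, 107], "turn": [0, 0, 0.227]}, {"translation": [8, -5, 107], "turn": [0, 0, 0.227]}, {"translation": [9, -5.7, 107], "turn": [0, 0, 0.227]}, {"translation": [10.2, -6.4, 107], "turn": [0, 0, 0.227]}, {"translation": [10.2, -6.4, 107], "turn": [0, 0, 0.227]}, {"translation": [10.2, -6.4, 107], "turn": [0, 0, 0.227]}])

```text
clock: 12.6
position: [0.5489, 0.1608, 0.1183]
ee_rot: [-2.131, 2.304, 0.004]
force: [-3.9, 7.1, 1.9]
width: 0.004
```

```bash
python3 -c "
from h import *
st(); rows([35.5,-26],[35.5,-26],step=7); rows([35.5,-26],[35.5,-26],4,7)"
```

```text
t 12.6 j [-0.76  0.5   0.54  1.87 -0.34  0.87 -1.7 ] p [0.5489 0.1608 0.1183] Ftool [-6.8  4.4 -1.9] c [ 39.7 -25.8  -0.1] alpha -94.5 Mz [1.32 0.93 0.02]
[{"translation": [3.4, 4.1, 0], "turn": [0, 0, -0.122]}, {"translation": [7.3, 7.8, 0], "turn": [0, 0, -0.244]}, {"translation": [11.7, 11.0, 0], "turn": [0, 0, -0.367]}, {"translation": [16.4, 13.6, 0], "turn": [0, 0, -0.489]}, {"translation": [21.3, 15.7, 0], "turn": [0, 0, -0.611]}, {"translation": [26.5, 17.1, 0], "turn": [0, 0, -0.733]}, {"translation": [31.8, 17.8, 0], "turn": [0, 0, -0.855]}, {"translation": [37.2, 18.0, 0], "turn": [0, 0, -0.977]}, {"translation": [42.5, 17.4, 0], "turn": [0, 0, -1.1]}, {"translation": [47.8, 16.3, 0], "turn": [0, 0, -1.222]}, {"translation": [52.8, 14.4, 0], "turn": [0, 0, -1.344]}, {"translation": [57.6, 12.0, 0], "turn": [0, 0, -1.466]}]
[{"translation": [3.4, 4.1, 0], "turn": [0, 0, -0.122]}, {"translation": [7.3, 7.8, 0], "turn": [0, 0, -0.244]}, {"translation": [11.7, 11.0, 0], "turn": [0, 0, -0.367]}, {"translation": [16.4, 13.6, 0], "turn": [0, 0, -0.489]}]
```

jog_arm(commands=[{"translation": [3.4, 4.1, 1], "turn": [0, 0, -0.122]}, {"translation": [7.3, 7.8, 2], "turn": [0, 0, -0.244]}, {"translation": [11.7, 11.0, 2], "turn": [0, 0, -0.367]}, {"translation": [16.4, 13.6, 2], "turn": [0, 0, -0.489]}, {"translation": [21.3, 15.7, 2], "turn": [0, 0, -0.611]}, {"translation": [26.5, 17.1, 2], "turn": [0, 0, -0.733]}, {"translation": [31.8, 17.8, 2], "turn": [0, 0, -0.855]}, {"translation": [37.2, 18.0, 2], "turn": [0, 0, -0.977]}, {"translation": [42.5, 17.4, 2], "turn": [0, 0, -1.1]}, {"translation": [47.8, 16.3, 2], "turn": [0, 0, -1.222]}, {"translation": [52.8, 14.4, 2], "turn": [0, 0, -1.344]}, {"translation": [57.6, 12.0, 2], "turn": [0, 0, -1.466]}])

```text
clock: 13.6
position: [0.5294, 0.1001, 0.1157]
ee_rot: [3.127, -0.282, -0.007]
force: [-12.2, -5.0, 9.1]
width: 0.003
```

```bash
python3 -c "
from h import *
st()"
```

```text
t 13.6 j [-0.41  0.42  0.16  1.92 -0.09  0.81 -0.38] p [0.5294 0.1001 0.1157] Ftool [-11.2   7.1  -9. ] c [ 38.  -26.3  -0.2] alpha -10.3 Mz [-1.13  2.43 -0.02]
```

jog_arm(commands=[{"translation": [3.4, 4.1, -0.5], "turn": [0, 0, -0.122]}, {"translation": [7.3, 7.8, -0.5], "turn": [0, 0, -0.244]}, {"translation": [11.7, 11.0, -0.5], "turn": [0, 0, -0.367]}, {"translation": [16.4, 13.6, -0.5], "turn": [0, 0, -0.489]}, {"translation": [21.3, 15.7, -0.5], "turn": [0, 0, -0.611]}, {"translation": [26.5, 17.1, -0.5], "turn": [0, 0, -0.733]}, {"translation": [31.8, 17.8, -0.5], "turn": [0, 0, -0.855]}, {"translation": [37.2, 18.0, -0.5], "turn": [0, 0, -0.977]}, {"translation": [42.5, 17.4, -0.5], "turn": [0, 0, -1.1]}, {"translation": [47.8, 16.3, -0.5], "turn": [0, 0, -1.222]}, {"translation": [52.8, 14.4, -0.5], "turn": [0, 0, -1.344]}, {"translation": [57.6, 12.0, -0.5], "turn": [0, 0, -1.466]}])

```text
clock: 14.6
position: [0.5877, 0.0776, 0.1167]
ee_rot: [2.513, 1.881, 0.001]
force: [-2.0, -1.7, -0.5]
width: 0.007
```

jog_arm(commands=[{"translation": [3.4, 4.1, 0], "turn": [0, 0, -0.122]}, {"translation": [7.3, 7.8, 0], "turn": [0, 0, -0.244]}, {"translation": [11.7, 11.0, 0], "turn": [0, 0, -0.367]}, {"translation": [16.4, 13.6, 0], "turn": [0, 0, -0.489]}])

```text
clock: 14.93
position: [0.6055, 0.0896, 0.1166]
ee_rot: [1.983, 2.433, -0.0]
force: [-1.1, -1.5, -0.8]
width: 0.003
```

```bash
python3 -c "
from h import *
st()"
```

```text
t 14.9333 j [-0.01  0.54 -0.32  1.71  0.21  0.92  1.35] p [0.6055 0.0896 0.1166] Ftool [-1.3 -1.3  0.8] c [ 35.9 -27.4  -0.1] alpha 101.7 Mz [-0.35  0.2   0.05]
```

Back off, raise and read the dot.

jog_arm(commands=[{"translation": [-6, 6, 0], "turn": [0, 0, 0]}, {"translation": [-10, 10, 0], "turn": [0, 0, 0]}, {"translation": [-10, 10, -35], "turn": [0, 0, 0]}, {"translation": [-10, 10, -75], "turn": [0, 0, 0]}, {"translation": [-10, 10, -108], "turn": [0, 0, 0]}, {"translation": [-10, 10, -108], "turn": [0, 0, 0]}, {"translation": [-10, 10, -108], "turn": [0, 0, 0]}])

```text
clock: 15.52
position: [0.6181, 0.0829, 0.2264]
ee_rot: [1.993, 2.423, 0.007]
force: [-0.3, 0.2, -1.5]
width: 0.003
```

```bash
python3 -c "
from h import *
st(); dot(.141); goal(tc([44,-34.5],-95,.226),-95)
look('w6')"
```

```text
t 15.5167 j [ 0.01  0.46 -0.34  1.56  0.16  1.15  1.4 ] p [0.6181 0.0829 0.2264] Ftool [ 0.2 -0.3  1.5] c [ 44.6 -38.8  -0.3] alpha 101.1 Mz [-0.02  0.03  0.01]
top [(-180, 22, 30, 0.43, [237.0, 221.0]), (-180, 24, 29, 0.43, [237.0, 222.0]), (-177, 22, 30, 0.43, [238.0, 221.0]), (-177, 24, 30, 0.43, [238.0, 222.0])]
scene [(-123, 24, 53, 0.66, [385.0, 194.0]), (-120, 22, 54, 0.66, [386.0, 194.0]), (-123, 22, 53, 0.66, [386.0, 194.0]), (-99, 24, 53, 0.66, [387.0, 199.0])]
wrist [(-159, 22, 166, 0.85, [392.0, 148.0]), (-156, 22, 161, 0.85, [390.0, 149.0]), (-153, 22, 157, 0.83, [388.0, 149.0]), (-162, 22, 168, 0.8, [394.0, 148.0])]
shift mm [ 97.8 -57.7  -3.5] turn [-1.000e-03 -2.000e-03 -2.858e+00]
```

```bash
python3 -c "
from h import *
goal(tc([44,-34.5],-85,.226),-85)
# start dot in w1
s=arm.observe();ci=dict(arm.camera_info('wrist'));T=R.from_rotvec(s['ee_rot']).as_matrix();e=T.T@(ci['eye']-s['position']);A=T.T@Rm(ci)
a=np.radians(-88.8);x=np.array([np.cos(a),np.sin(a),0]);G=np.c_[x,np.cross([0,0,-1],x),[0,0,-1]]
ci['eye']=np.array([.5410,.1594,.2258])+G@e; ci['rotation']=G@A
im=cv2.imread('pics/w1.png')[225:250,370:405].min(2).astype(float); im[im<150]=0; ys,xs=np.mgrid[225:250,370:405]; u=((xs*im).sum()/im.sum(),(ys*im).sum()/im.sum()); print(u,az(ci,u))
"
```

```text
shift mm [ 93.2 -66.3  -3.8] turn [-1.000e-03 -3.000e-03 -3.032e+00]
(np.float64(385.9793933623504), np.float64(237.12969260065287)) (np.float64(-174.1), np.float64(24.0))
```

jog_arm(commands=[{"translation": [30, -20, 0], "turn": [0, 0, 1.5]}, {"translation": [60, -40, 0], "turn": [0, 0, 1.5]}, {"translation": [97, -60, 0], "turn": [0, 0, 1.5]}, {"translation": [97, -60, 0], "turn": [0, 0, 1.5]}, {"translation": [97, -60, 0], "turn": [0, 0, 1.5]}, {"translation": [97, -60, 0], "turn": [0, 0, 1.5]}, {"translation": [97, -60, 0], "turn": [0, 0, 1.5]}, {"translation": [97, -60, 0], "turn": [0, 0, 1.5]}, {"translation": [97, -60, 0], "turn": [0, 0, 1.5]}, {"translation": [97, -60, 0], "turn": [0, 0, 1.5]}, {"translation": [97, -60, 0], "turn": [0, 0, 1.5]}, {"translation": [97, -60, 0], "turn": [0, 0, 1.5]}])

```text
clock: 16.72
position: [0.5376, 0.1664, 0.2221]
ee_rot: [3.114, 0.413, -0.003]
force: [0.4, -0.3, -0.7]
width: 0.003
```

jog_arm(commands=[{"translation": [0, 0, 0], "turn": [0, 0, 1.7]}, {"translation": [0, 0, 0], "turn": [0, 0, 1.7]}, {"translation": [0, 0, 0], "turn": [0, 0, 1.7]}, {"translation": [0, 0, 0], "turn": [0, 0, 1.7]}, {"translation": [0, 0, 0], "turn": [0, 0, 1.7]}, {"translation": [0, 0, 0], "turn": [0, 0, 1.7]}, {"translation": [0, 0, 0], "turn": [0, 0, 1.7]}, {"translation": [0, 0, 0], "turn": [0, 0, 1.7]}, {"translation": [0, 0, 0], "turn": [0, 0, 1.7]}, {"translation": [0, 0, 0], "turn": [0, 0, 1.7]}, {"translation": [0, 0, 0], "turn": [0, 0, 1.7]}, {"translation": [0, 0, 0], "turn": [0, 0, 1.7]}])

```text
clock: 17.72
position: [0.5376, 0.1664, 0.2221]
ee_rot: [2.559, -1.82, -0.001]
force: [-0.4, -0.6, 0.1]
width: 0.002
```

```bash
python3 -c "
from h import *
s=st(); dot(.141); goal(tc([44,-34.5],-85,.117),-85); goal(tc([35.5,-26],-85,.117),-85)"
```

```text
t 17.7167 j [-0.57  0.34  0.23  1.75 -0.09  1.07 -1.54] p [0.5376 0.1664 0.2221] Ftool [ 0.5  0.6 -0.1] c [ 55.7 -16.5  -0. ] alpha -70.8 Mz [-0.02  0.14  0.01]
top [(132, 22, 76, 0.8, [228.0, 217.0]), (129, 24, 75, 0.8, [227.0, 217.0]), (129, 22, 77, 0.79, [228.0, 216.0]), (126, 24, 73, 0.78, [226.0, 217.0])]
scene [(114, 24, 47, 0.94, [405.0, 182.0]), (117, 24, 70, 0.9, [404.0, 182.0]), (120, 24, 94, 0.89, [403.0, 182.0]), (123, 24, 108, 0.88, [402.0, 181.0])]
wrist [(-156, 22, 155, 0.84, [413.0, 259.0]), (-153, 22, 155, 0.84, [415.0, 259.0]), (-153, 24, 147, 0.82, [416.0, 262.0]), (-150, 24, 139, 0.81, [418.0, 262.0])]
shift mm [  3.2   6.6 105.4] turn [ 0.002 -0.001  0.257]
shift mm [ 13.6   0.6 105.4] turn [ 0.002 -0.001  0.257]
```

jog_arm(commands=[{"translation": [1, 3, 30], "turn": [0, 0, 0.12]}, {"translation": [3, 6.6, 65], "turn": [0, 0, 0.257]}, {"translation": [3, 6.6, 95], "turn": [0, 0, 0.257]}, {"translation": [3, 6.6, 106], "turn": [0, 0, 0.257]}, {"translation": [3, 6.6, 106], "turn": [0, 0, 0.257]}, {"translation": [6, 5, 106], "turn": [0, 0, 0.257]}, {"translation": [9, 3.2, 106], "turn": [0, 0, 0.257]}, {"translation": [11, 2, 106], "turn": [0, 0, 0.257]}, {"translation": [12.5, 1.2, 106], "turn": [0, 0, 0.257]}, {"translation": [13.6, 0.6, 106], "turn": [0, 0, 0.257]}, {"translation": [13.6, 0.6, 106], "turn": [0, 0, 0.257]}, {"translation": [13.6, 0.6, 106], "turn": [0, 0, 0.257]}])

```text
clock: 18.87
position: [0.5415, 0.1563, 0.1186]
ee_rot: [-2.315, 2.121, 0.004]
force: [-6.5, 6.5, 3.8]
width: 0.004
```

jog_arm(commands=[{"translation": [3.4, 4.1, 0], "turn": [0, 0, -0.122]}, {"translation": [7.3, 7.8, 0], "turn": [0, 0, -0.244]}, {"translation": [11.7, 11.0, 0], "turn": [0, 0, -0.367]}, {"translation": [16.4, 13.6, 0], "turn": [0, 0, -0.489]}, {"translation": [21.3, 15.7, 0], "turn": [0, 0, -0.611]}, {"translation": [26.5, 17.1, 0], "turn": [0, 0, -0.733]}, {"translation": [31.8, 17.8, 0], "turn": [0, 0, -0.855]}, {"translation": [37.2, 18.0, 0], "turn": [0, 0, -0.977]}, {"translation": [42.5, 17.4, 0], "turn": [0, 0, -1.1]}, {"translation": [47.8, 16.3, 0], "turn": [0, 0, -1.222]}, {"translation": [52.8, 14.4, 0], "turn": [0, 0, -1.344]}, {"translation": [57.6, 12.0, 0], "turn": [0, 0, -1.466]}])

```text
clock: 19.87
position: [0.5329, 0.0931, 0.118]
ee_rot: [3.139, -0.023, -0.006]
force: [-9.1, -5.5, 5.7]
width: 0.002
```

```bash
python3 -c "
from h import *
st()"
```

```text
t 19.8667 j [-0.19  0.43 -0.11  1.9   0.06  0.83 -0.35] p [0.5329 0.0931 0.118 ] Ftool [-9.   5.7 -5.7] c [ 38.3 -26.7  -0.2] alpha -0.8 Mz [-1.19  1.95 -0.  ]
```

jog_arm(commands=[{"translation": [3.4, 4.1, 0], "turn": [0, 0, -0.122]}, {"translation": [7.3, 7.8, 0], "turn": [0, 0, -0.244]}, {"translation": [11.7, 11.0, 0], "turn": [0, 0, -0.367]}, {"translation": [16.4, 13.6, 0], "turn": [0, 0, -0.489]}, {"translation": [21.3, 15.7, 0], "turn": [0, 0, -0.611]}, {"translation": [26.5, 17.1, 0], "turn": [0, 0, -0.733]}, {"translation": [31.8, 17.8, 0], "turn": [0, 0, -0.855]}, {"translation": [37.2, 18.0, 0], "turn": [0, 0, -0.977]}, {"translation": [42.5, 17.4, 0], "turn": [0, 0, -1.1]}, {"translation": [47.8, 16.3, 0], "turn": [0, 0, -1.222]}, {"translation": [52.8, 14.4, 0], "turn": [0, 0, -1.344]}, {"translation": [57.6, 12.0, 0], "turn": [0, 0, -1.466]}])

```text
clock: 20.87
position: [0.5939, 0.0802, 0.1187]
ee_rot: [2.349, 2.082, 0.001]
force: [-1.3, -1.8, 1.0]
width: 0.007
```

jog_arm(commands=[{"translation": [-6, 6, 0], "turn": [0, 0, 0]}, {"translation": [-10, 10, 0], "turn": [0, 0, 0]}, {"translation": [-10, 10, -35], "turn": [0, 0, 0]}, {"translation": [-10, 10, -75], "turn": [0, 0, 0]}, {"translation": [-10, 10, -106], "turn": [0, 0, 0]}, {"translation": [-10, 10, -106], "turn": [0, 0, 0]}, {"translation": [-10, 10, -106], "turn": [0, 0, 0]}])

```text
clock: 21.45
position: [0.6027, 0.0706, 0.226]
ee_rot: [2.358, 2.071, 0.007]
force: [0.3, -0.6, -0.8]
width: 0.008
```

```bash
python3 -c "
from h import *
st(); dot(.142); goal(tc([44,-34.5],-90,.226),-90)"
```

```text
t 21.45 j [ 0.13  0.45 -0.48  1.59  0.22  1.15  1.04] p [0.6027 0.0706 0.226 ] Ftool [-0.6  0.4  0.9] c [ 44.2 -37.2  -0.1] alpha 82.6 Mz [-0.01  0.04 -0.  ]
top [(-180, 22, 25, 0.41, [237.0, 221.0]), (-180, 24, 26, 0.42, [237.0, 222.0]), (-177, 22, 25, 0.41, [238.0, 221.0]), (-177, 24, 26, 0.42, [238.0, 222.0])]
scene [(69, 24, 54, 1.2, [413.0, 188.0]), (66, 24, 57, 1.15, [413.0, 189.0]), (72, 24, 59, 1.08, [413.0, 188.0]), (63, 24, 66, 1.0, [414.0, 190.0])]
wrist [(30, 22, 196, 0.87, [418.0, 217.0]), (27, 22, 184, 0.87, [416.0, 219.0]), (24, 22, 165, 0.84, [415.0, 220.0]), (27, 24, 149, 0.8, [418.0, 221.0])]
shift mm [ 85.3 -75.9  -3.7] turn [1.000e-03 2.000e-03 3.014e+00]
```

jog_arm(commands=[{"translation": [30, -25, 0], "turn": [0, 0, 1.5]}, {"translation": [60, -50, 0], "turn": [0, 0, 1.5]}, {"translation": [85, -76, 0], "turn": [0, 0, 1.5]}, {"translation": [85, -76, 0], "turn": [0, 0, 1.5]}, {"translation": [85, -76, 0], "turn": [0, 0, 1.5]}, {"translation": [85, -76, 0], "turn": [0, 0, 1.5]}, {"translation": [85, -76, 0], "turn": [0, 0, 1.5]}, {"translation": [85, -76, 0], "turn": [0, 0, 1.5]}, {"translation": [85, -76, 0], "turn": [0, 0, 1.5]}, {"translation": [85, -76, 0], "turn": [0, 0, 1.5]}, {"translation": [85, -76, 0], "turn": [0, 0, 1.5]}, {"translation": [85, -76, 0], "turn": [0, 0, 1.5]}])

```text
clock: 22.6
position: [0.5356, 0.1643, 0.2218]
ee_rot: [3.139, -0.097, -0.004]
force: [0.4, 0.6, -0.5]
width: 0.003
```

jog_arm(commands=[{"translation": [0, 0, 0], "turn": [0, 0, 1.5]}, {"translation": [0, 0, 0], "turn": [0, 0, 1.5]}, {"translation": [0, 0, 0], "turn": [0, 0, 1.5]}, {"translation": [0, 0, 0], "turn": [0, 0, 1.5]}, {"translation": [0, 0, 0], "turn": [0, 0, 1.5]}, {"translation": [0, 0, 0], "turn": [0, 0, 1.5]}, {"translation": [0, 0, 0], "turn": [0, 0, 1.5]}, {"translation": [0, 0, 0], "turn": [0, 0, 1.5]}, {"translation": [0, 0, 0], "turn": [0, 0, 1.5]}, {"translation": [0, 0, 0], "turn": [0, 0, 1.5]}, {"translation": [0, 0, 0], "turn": [0, 0, 1.5]}, {"translation": [0, 0, 0], "turn": [0, 0, 1.5]}])

```text
clock: 23.6
position: [0.5356, 0.1643, 0.2219]
ee_rot: [2.23, -2.21, -0.001]
force: [-0.1, 1.0, -0.3]
width: 0.002
```

```bash
python3 -c "
from h import *
s=st(); dot(.142); goal(tc([44,-34.5],-90,.119),-90); goal(tc([36,-26.5],-90,.119),-90)"
```

```text
t 23.6 j [-0.46  0.33  0.09  1.74 -0.03  1.07 -1.92] p [0.5356 0.1643 0.2219] Ftool [-1.   0.1  0.3] c [ 45.4 -35.5  -0. ] alpha -89.5 Mz [-0.04  0.14  0.02]
top [(18, 22, 77, 0.77, [234.0, 197.0]), (21, 22, 96, 0.76, [233.0, 197.0]), (15, 22, 57, 0.75, [234.0, 197.0]), (24, 22, 100, 0.71, [233.0, 197.0])]
scene [(120, 24, 46, 0.86, [403.0, 181.0]), (123, 24, 54, 0.83, [402.0, 181.0]), (141, 24, 62, 0.82, [398.0, 180.0]), (138, 24, 64, 0.82, [399.0, 180.0])]
wrist [(27, 22, 218, 0.92, [383.0, 159.0]), (24, 22, 218, 0.91, [385.0, 158.0]), (30, 22, 205, 0.88, [381.0, 160.0]), (21, 22, 207, 0.87, [387.0, 157.0])]
shift mm [ -0.   -0.6 103.2] turn [ 0.002 -0.001  0.019]
shift mm [  8.1  -8.4 103.2] turn [ 0.002 -0.001  0.019]
```

jog_arm(commands=[{"translation": [0, 0, 35], "turn": [0, 0, 0.02]}, {"translation": [0, 0, 70], "turn": [0, 0, 0.02]}, {"translation": [0, 0, 95], "turn": [0, 0, 0.02]}, {"translation": [0, 0, 105], "turn": [0, 0, 0.02]}, {"translation": [0, 0, 105], "turn": [0, 0, 0.02]}, {"translation": [2.5, -2.5, 105], "turn": [0, 0, 0.02]}, {"translation": [4.5, -4.5, 105], "turn": [0, 0, 0.02]}, {"translation": [6, -6, 105], "turn": [0, 0, 0.02]}, {"translation": [7, -7, 105], "turn": [0, 0, 0.02]}, {"translation": [8.3, -8.4, 105], "turn": [0, 0, 0.02]}, {"translation": [8.3, -8.4, 105], "turn": [0, 0, 0.02]}])

```text
clock: 24.67
position: [0.5451, 0.1577, 0.1191]
ee_rot: [-2.217, 2.223, 0.001]
force: [-0.7, 2.7, 3.2]
width: 0.003
```

jog_arm(commands=[{"translation": [3.4, 4.1, 0], "turn": [0, 0, -0.122]}, {"translation": [7.3, 7.8, 0], "turn": [0, 0, -0.244]}, {"translation": [11.7, 11.0, 0], "turn": [0, 0, -0.367]}, {"translation": [16.4, 13.6, 0], "turn": [0, 0, -0.489]}, {"translation": [21.3, 15.7, 0], "turn": [0, 0, -0.611]}, {"translation": [26.5, 17.1, 0], "turn": [0, 0, -0.733]}, {"translation": [31.8, 17.8, 0], "turn": [0, 0, -0.855]}, {"translation": [37.2, 18.0, 0], "turn": [0, 0, -0.977]}, {"translation": [42.5, 17.4, 0], "turn": [0, 0, -1.1]}, {"translation": [47.8, 16.3, 0], "turn": [0, 0, -1.222]}, {"translation": [52.8, 14.4, 0], "turn": [0, 0, -1.344]}, {"translation": [57.6, 12.0, 0], "turn": [0, 0, -1.466]}])

```text
clock: 25.67
position: [0.5304, 0.0979, 0.1184]
ee_rot: [3.135, -0.16, -0.006]
force: [-10.0, -3.6, 10.0]
width: 0.007
```

```bash
python3 -c "
from h import *
st()"
```

```text
t 25.6667 j [-0.07  0.44 -0.28  1.89  0.16  0.84 -0.54] p [0.5304 0.0979 0.1184] Ftool [ -9.6   4.6 -10. ] c [ 38.7 -25.4  -0.2] alpha -5.8 Mz [-0.74  1.83  0.02]
```

jog_arm(commands=[{"translation": [3.4, 4.1, 0], "turn": [0, 0, -0.122]}, {"translation": [7.3, 7.8, 0], "turn": [0, 0, -0.244]}, {"translation": [11.7, 11.0, 0], "turn": [0, 0, -0.367]}, {"translation": [16.4, 13.6, 0], "turn": [0, 0, -0.489]}, {"translation": [21.3, 15.7, 0], "turn": [0, 0, -0.611]}, {"translation": [26.5, 17.1, 0], "turn": [0, 0, -0.733]}, {"translation": [31.8, 17.8, 0], "turn": [0, 0, -0.855]}, {"translation": [37.2, 18.0, 0], "turn": [0, 0, -0.977]}])

```text
clock: 26.33
position: [0.5679, 0.0745, 0.1187]
ee_rot: [2.845, 1.327, -0.002]
force: [-2.3, -4.5, 4.7]
width: 0.004
```

jog_arm(commands=[{"translation": [-6, 6, 0], "turn": [0, 0, 0]}, {"translation": [-10, 10, 0], "turn": [0, 0, 0]}, {"translation": [-10, 10, -35], "turn": [0, 0, 0]}, {"translation": [-10, 10, -75], "turn": [0, 0, 0]}, {"translation": [-10, 10, -106], "turn": [0, 0, 0]}, {"translation": [-10, 10, -106], "turn": [0, 0, 0]}, {"translation": [-10, 10, -106], "turn": [0, 0, 0]}])

```text
clock: 26.92
position: [0.5698, 0.0631, 0.2263]
ee_rot: [2.851, 1.316, 0.006]
force: [-0.3, -0.7, -1.2]
width: 0.005
```

```bash
python3 -c "
from h import *
st(); dot(.143); look('w7')"
```

```text
t 26.9167 j [ 0.19  0.41 -0.54  1.67  0.23  1.12  0.45] p [0.5698 0.0631 0.2263] Ftool [-0.8  0.2  1.2] c [ 43.8 -35.1   0. ] alpha 49.6 Mz [-0.09  0.01  0.03]
top [(-180, 22, 26, 0.42, [237.0, 221.0]), (-180, 24, 27, 0.43, [237.0, 222.0]), (-177, 22, 26, 0.42, [238.0, 221.0]), (-177, 24, 26, 0.42, [238.0, 222.0])]
scene [(72, 24, 52, 1.26, [413.0, 187.0]), (69, 24, 53, 1.23, [413.0, 188.0]), (117, 24, 54, 1.18, [404.0, 181.0]), (75, 24, 55, 1.18, [412.0, 187.0])]
wrist [(174, 22, 217, 0.91, [376.0, 159.0]), (171, 22, 217, 0.91, [378.0, 158.0]), (177, 22, 209, 0.88, [375.0, 161.0]), (168, 22, 208, 0.88, [380.0, 157.0])]
```

jog_arm(commands=[{"translation": [0, 0, 35], "turn": [0, 0, 0]}, {"translation": [0, 0, 75], "turn": [0, 0, 0]}, {"translation": [0, 0, 106], "turn": [0, 0, 0]}, {"translation": [0, 0, 106], "turn": [0, 0, 0]}, {"translation": [5, -5, 106], "turn": [0, 0, 0]}, {"translation": [8, -8, 106], "turn": [0, 0, 0]}, {"translation": [10, -10, 106], "turn": [0, 0, 0]}, {"translation": [12.4, -7, 106], "turn": [0, 0, -0.087]}, {"translation": [15.1, -4.2, 106], "turn": [0, 0, -0.175]}, {"translation": [15.1, -4.2, 106], "turn": [0, 0, -0.175]}, {"translation": [7, 7.4, 106], "turn": [0, 0, -0.175]}, {"translation": [7, 7.4, 90], "turn": [0, 0, -0.175]}])

```text
clock: 28.12
position: [0.5792, 0.0614, 0.1342]
ee_rot: [2.724, 1.563, -0.002]
force: [-0.2, -1.1, 0.2]
width: 0.002
```

jog_arm(commands=[{"translation": [0, 0, -35], "turn": [0, 0, 0]}, {"translation": [0, 0, -70], "turn": [0, 0, 0]}, {"translation": [0, 0, -90], "turn": [0, 0, 0]}, {"translation": [0, 0, -90], "turn": [0, 0, 0]}, {"translation": [0, 0, -90], "turn": [0, 0, 0]}])

```text
clock: 28.53
position: [0.5805, 0.065, 0.2278]
ee_rot: [2.721, 1.566, 0.009]
force: [-0.2, 1.0, -0.3]
width: 0.006
```

```bash
python3 -c "
from h import *
st(); dot(.143); goal([.541,.1594,.2258],-88.8)"
```

```text
t 28.5333 j [ 0.22  0.43 -0.59  1.64  0.26  1.14  0.6 ] p [0.5805 0.065  0.2278] Ftool [ 0.8 -0.6  0.3] c [ 42.4 -35.   -0. ] alpha 59.8 Mz [-0.08 -0.05 -0.03]
top [(-180, 22, 25, 0.41, [237.0, 221.0]), (-180, 24, 25, 0.41, [237.0, 222.0]), (-177, 22, 25, 0.42, [238.0, 221.0]), (-177, 24, 25, 0.41, [238.0, 222.0])]
scene [(84, 24, 53, 1.26, [411.0, 185.0]), (63, 24, 53, 1.23, [414.0, 189.0]), (87, 24, 54, 1.21, [411.0, 185.0]), (66, 24, 56, 1.14, [413.0, 189.0])]
wrist [(-177, 22, 218, 0.91, [375.0, 159.0]), (-174, 22, 216, 0.91, [373.0, 160.0]), (-180, 22, 214, 0.9, [376.0, 157.0]), (-171, 22, 195, 0.83, [371.0, 161.0])]
shift mm [ 63.7 -80.6  -1.6] turn [0.    0.    2.594]
```

```bash
python3 -c "
from h import *
goal([.30,.48,.28],60)"
```

```text
shift mm [ 219.7 -450.1  -55.8] turn [-0.     0.    -0.003]
```

jog_arm(commands=[{"translation": [0, 0, -35], "turn": [0, 0, 0]}, {"translation": [10, -20, -55], "turn": [0, 0, 0]}, {"translation": [220, -450, -55], "turn": [0, 0, 0]}, {"translation": [220, -450, -55], "turn": [0, 0, 0]}, {"translation": [220, -450, -55], "turn": [0, 0, 0]}, {"translation": [220, -450, -55], "turn": [0, 0, 0]}, {"translation": [220, -450, -55], "turn": [0, 0, 0]}, {"translation": [220, -450, -55], "turn": [0, 0, 0]}, {"translation": [220, -450, -55], "turn": [0, 0, 0]}, {"translation": [220, -450, -55], "turn": [0, 0, 0]}, {"translation": [220, -450, -55], "turn": [0, 0, 0]}, {"translation": [220, -450, -55], "turn": [0, 0, 0]}])

```text
clock: 29.68
position: [0.3334, 0.4297, 0.2785]
ee_rot: [2.723, 1.566, -0.002]
force: [1.6, 0.5, -0.3]
width: 0.007
```

jog_arm(commands=[{"translation": [100, -200, 0], "turn": [0, 0, 0]}, {"translation": [100, -200, 0], "turn": [0, 0, 0]}, {"translation": [100, -200, 0], "turn": [0, 0, 0]}, {"translation": [0, 0, 0], "turn": [0, 0, 0]}, {"translation": [0, 0, 0], "turn": [0, 0, 0]}, {"translation": [0, 0, 0], "turn": [0, 0, 0]}])

```text
clock: 30.18
position: [0.3326, 0.4297, 0.2777]
ee_rot: [2.717, 1.577, -0.004]
force: [2.4, -0.5, 0.8]
width: 0.004
```

```bash
python3 -c "
from h import *
st(); out=[]
dot(.143)
for n,z0,b in (('scene',.139,'scene0'),('top',.139,'top0')):
  ci=arm.camera_info(n); A=cv2.imread(f'pics/{b}.png'); B=arm.get_image(n); d=cv2.absdiff(A,B).max(2)
  u=proj(ci,[*N2,.141])[0].astype(int); f=lambda i:cv2.resize(i[u[1]-25:u[1]+25,u[0]-25:u[0]+25],(290,290),interpolation=2); out.append(np.hstack([f(A),f(B)]))
  # dot in both by local search for the white
  for im,z in ((A,.139),(B,.143)):
    im=cv2.GaussianBlur(im.astype(np.float32),(0,0),.7); sc=[]
    for a in range(-220,-130,2):
      uv=proj(ci,[*(N2+.0235*np.array([np.cos(np.radians(a)),np.sin(np.radians(a))])),z])[0]; p=cv2.getRectSubPix(im,(1,1),tuple(map(float,uv)))[0,0]; sc.append((float(p[0]),a))
    w=np.array(sc); k=np.clip(w[:,0]-.6*w[:,0].max(),0,None); print(n,'dot az',(k*w[:,1]).sum()/k.sum(), w[w[:,0].argmax()])
  for q,z in (('weight',.1),('screwdriver',0),('pot',0),('blue_nut_top',.139)):
    r=arm.landmark_of(n,q); print(q,[ (toz(ci,x['at'],z).round(4)[:2],x['confidence']) for x in r[:1]])
    P=proj(ci,[{'weight':(.667,.066),'screwdriver':(.446,-.018),'pot':(.631,-.198),'blue_nut_top':(.6015,-.027)}[q]+((.118,) if q=='weight' else (z,))])[0].astype(int); print('   imgdiff',(d[P[1]-16:P[1]+16,P[0]-16:P[0]+16]>40).sum())
cv2.imwrite('pics/m8.png',np.vstack(out))"
```

```text
t 30.1833 j [-0.44  0.36 -0.76  1.65  0.26  1.24 -0.21] p [0.3326 0.4297 0.2777] Ftool [ 0.8  2.3 -0.8] c [-1.512e+02  3.614e+02 -1.000e-01] alpha 60.3 Mz [-0.1  -0.06 -0.01]
top [(-171, 22, 111, 0.72, [239.0, 221.0]), (-174, 22, 102, 0.67, [238.0, 221.0]), (-168, 22, 102, 0.66, [240.0, 221.0]), (-171, 24, 88, 0.6, [239.0, 222.0])]
scene [(63, 24, 46, 1.19, [414.0, 189.0]), (87, 24, 46, 1.17, [411.0, 185.0]), (66, 24, 50, 1.09, [413.0, 189.0]), (60, 24, 52, 1.07, [414.0, 190.0])]
wrist []
scene dot az -179.85401300414324 [ 143.47361755 -176.        ]
scene dot az -179.22068608395077 [ 142.06333923 -172.        ]
weight [(array([0.6603, 0.0669]), 0.95)]
   imgdiff 0
screwdriver [(array([ 0.4448, -0.0227]), 0.9)]
   imgdiff 0
pot [(array([ 0.6315, -0.1955]), 0.58)]
   imgdiff 0
blue_nut_top [(array([ 0.6012, -0.0274]), 0.81)]
   imgdiff 0
top dot az -175.3618285685608 [  84.13516235 -176.        ]
top dot az -170.7102637515583 [  96.08206177 -172.        ]
weight [(array([0.6651, 0.0712]), 0.79)]
   imgdiff 0
screwdriver [(array([ 0.4496, -0.0262]), 0.75)]
   imgdiff 0
pot [(array([ 0.6254, -0.1992]), 0.63)]
   imgdiff 0
blue_nut_top [(array([ 0.5969, -0.02  ]), 0.91)]
   imgdiff 0
```

View pics/m8.png

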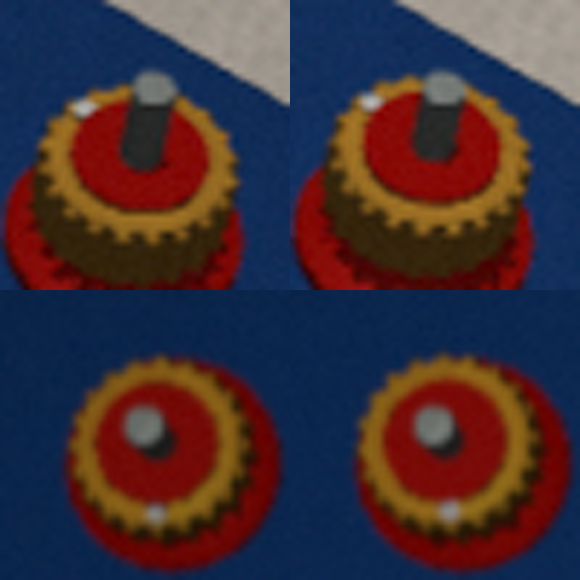

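```bash
python3 -c "
from h import *
s=arm.observe(); print(abs(s['dq']).max(), arm.sign_off())"
```

```text
the job is handed in; nothing more can be done
0.003733824081592158 None
```

The red nut is loosened by two full turns, and I handed the job in at 30 s of the 61 s allowed. I used the corner of the shut fingertips as a tooth in the nut's ridges. It took four anticlockwise strokes plus a last nudge of about 10°, and the nut was never gripped.

**Turn:** the white dot, tracked after each stroke, went 176°, 381°, 562°, 710° and then 720°. After moving clear I compared the start and end pictures from the fixed cameras. The dot was within about 1° of its start position in the scene view and about 5° past it in the top view, so the turn is 720° plus 0 to 5°. The nut also looks visibly higher in the scene view, as it should.

**Everything else:** the start and end pictures showed no changed pixels around the blue nut, weight, screwdriver and pot. The networks' positions for them vary by up to about 8 mm between looks, including for the fixed blue nut, so I put that down to detector scatter. The forces I read stayed under about 16 N, and the arm ended still and well clear.

**Disagreements:** in strokes two, three and four the nut turned about 8 to 15° more than the tool's orbit. I measured the dot after each of those and set the last moves to allow for it.

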